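# Fill the emergency lantern's empty cell wells and hold its lamp head at the test mark

### The arm

A 6-joint arm with a two-finger parallel gripper is mounted at the origin on the work surface. World frame = base frame: x ahead of the robot, y to its left, z up, the work surface at z = 0. Lengths are in mm, angles in rad, forces in N, time in s.
With the tool pointing down it reaches from about 350 to 875 mm from the base axis. Payload 4.2 kg.
Tool frame: the origin (TCP) lies where the fingers leave the gripper's body, on its centre line; the fingertips stand 73 mm ahead of it and the grasp point (between the pads) lies 54 mm ahead of it; z points along the fingers, y is the direction in which the jaws open and shut (so a half turn about z gives the same grasp; the last joint's range is limited). The gripper opens to 85 mm and grips with 20 to 120 N. Pads are 22 mm wide; open, the fingers measure 114 mm over their backs; the gripper's body (76 mm by 85 mm) begins 54 mm behind the grasp point. The pads swing forward as they close: fully open they stand 13 mm farther back than shut.
Start: joints at [1.594, 0.385, 0.008, 0, -1.194, -0.259], TCP at [145.982, 607.691, 303.912] pointing down, gripper open.
Joint ranges: [-3.14, 3.14], [-1.21, 2.06], [-1.07, 1.41], [-3.16, 2.05], [-2.99, -0.16], [-3.1, 3.1]. Speed limits (rad/s): [2.79, 2.79, 3.14, 3.14, 3.14, 3.14].

### API

Orientations are given as a unit quaternion [x, y, z, w].
In Python, from bench import arm gives the robot as it stands.
- The arm moves only by the tool apply_moves, never from a script. Its argument "increments" is a list that holds one entry, the list of rows, each a list of 7 numbers: the shift along the tool's x, y, z scaled (see below), then the turn, a rotation vector about the tool's x, y, z scaled (see below), then the gripper's target within -1 to 1 (fully open at 1, half-way at 0, shut at -1). A call has 1 to 10 rows; each row is the pose to reach, as a shift and turn from the pose commanded when the call began, along the tool's axes at that moment; what a row does not reach only later rows make up. The controller multiplies each number of a shift by 100 mm and each number of a turn by 0.5 rad. A row lasts 1/10 s, in which the tool goes at most 50 mm and 8.59 degrees, less where a joint would pass 70% of its speed; a pose out of reach is approached as far as the arm can. A call with a number of a shift or a turn outside -1 to 1 is refused whole. A call with a gripper value outside its range is refused whole. The fingers move at their own pace and stop on an object; the grip force is fixed at half the most. Time passes only in rows, so rows that repeat a pose let the fingers close. It gives the time, the measured TCP pose, the force and the opening at its end, in the units of the state.
- arm.read_state(): the state, without advancing time (a new reading comes with each control period).
- arm.get_image(name): name is "scene" or "top" or "wrist"; returns a dict with "img" (420x560x3 uint8, red, green, blue), "fx", "fy", "cx", "cy" (pixels), "pose" (4x4, takes a point from camera to world coordinates). Camera axes: x right, y up, looking along -z (the intrinsics and any distortion apply to the point x, -y, -z); pixel columns grow to the right and rows downward; lengths in mm; the calibration is good to about 2 mm. A picture is of the moment at which its call begins. There is no depth.
- arm.job_done(): hands the job in, once; it reports no verdict.
Trained networks look in a picture, given as the dict that the camera call returned (one of the last four; its "shot" number tells which), for a name from the list of things; names that differ only in an ending like _2 or _b are one class to them, and where a whole thing is asked for, a point or a joint stands for the part that bears it (a point fixed in the world has none). Each returns a list of dicts, best first, with "conf" (0 to 1); they miss things now and then, are a little off and sometimes report something else, mostly with a low value. They report only what shows in the picture. A call takes as long as a camera call.
- arm.outline_of(label, picture): "pixels" (420x560 bool, what is visible of it) and "box" ([centre column, centre row, width, height] in pixels, round what is visible of it).
- arm.mark_of(label, picture): "at" ([column, row] in pixels: a listed point, or the origin of a listed thing).
The state is a dict: "clock": time; "joints": joint angles; "joint_vel": joint speeds; "joint_efforts": joint torques, N m; "position": TCP position; "ee_rot": TCP orientation; "contact_force": force on the tool from outside, world axes, zero at the start; "wrist_torque": the same for the moment, N m; "gripper_width": finger opening in mm.
Only numpy, scipy, OpenCV 4.12 (cv2) and the standard library are available. Lean on these libraries where they do the work, as an engineer would, in place of code of your own. Each camera call takes 0.05 s, during which the arm holds its last target.

### The job

Get the emergency lantern ready for its lamp test: put spare cells from the caddy into whichever of its wells are empty, button up and fully home, then set the lamp head down over the cells with its pointers at the pins and twist it clockwise to the half-way mark, without going on to the lock click. The head springs back if let go, so finish still gripping it, holding it fully down and steady at half-way; leave the spare that is not needed standing in the caddy and the other things on the table where they are.

Things in the scene. Friction and masses are not known exactly. Their poses are not given: they have to be found in the camera images.
- lantern: Battery base of an emergency lantern, fixed to the table: grey foot 124 mm across, 4 high; aluminium switch ring 100 across, its top 10 above the table (two small tabs to 16); black round collar 86 across, its flat top (the deck, with the cell wells) 34 above the table, rim tapered to 80 across. Origin on the collar's axis at table height; x points to one of the two bayonet pins.
- pin (a point): Outer end of one of the lantern's two steel bayonet pins, 6 mm thick, sticking out 5.5 mm from the collar at the lantern's +x and -x sides, alike, centre 23 mm above the table. One raised white bar on the foot below each pin marks where the head's pointers go in.
- half_mark (a point): Half-way mark: a pair of raised white bars on the lantern's foot, 4 mm above the table, 40 degrees clockwise (seen from above) of the pin, 59 mm from the axis; a like pair opposite. Three bars 79 degrees clockwise of each pin mark the lock. A head pointer stands over these marks as the head turns.
- well0 (a point): Centre of the mouth of cell well 0 in the lantern's deck, 34 mm above the table, 22 mm from the collar's axis, 120 degrees apart. Bore 29 mm (mouth chamfered to 33), 22 mm deep (floor 12 mm above the table). Empty, or holds an upright cell whose top is then 62 mm above the table. One or two of the three wells start empty.
- well1 (a point): Centre of the mouth of cell well 1 in the lantern's deck, 34 mm above the table, 22 mm from the collar's axis, 120 degrees apart. Bore 29 mm (mouth chamfered to 33), 22 mm deep (floor 12 mm above the table). Empty, or holds an upright cell whose top is then 62 mm above the table. One or two of the three wells start empty.
- well2 (a point): Centre of the mouth of cell well 2 in the lantern's deck, 34 mm above the table, 22 mm from the collar's axis, 120 degrees apart. Bore 29 mm (mouth chamfered to 33), 22 mm deep (floor 12 mm above the table). Empty, or holds an upright cell whose top is then 62 mm above the table. One or two of the three wells start empty.
- cell_a_mid (a point): Centre (25 mm above its foot) of one of four alike size-C cells: upright cylinder, 26 mm diameter, 50 mm long, foot edge bevelled, small brass button on top, 66 g, z along its axis. Starts in a lantern well or as a spare in the caddy; in both its foot is 12 mm and its top 62 mm above the table.
- cell_b_mid (a point): Centre (25 mm above its foot) of one of four alike size-C cells: upright cylinder, 26 mm diameter, 50 mm long, foot edge bevelled, small brass button on top, 66 g, z along its axis. Starts in a lantern well or as a spare in the caddy; in both its foot is 12 mm and its top 62 mm above the table.
- cell_c_mid (a point): Centre (25 mm above its foot) of one of four alike size-C cells: upright cylinder, 26 mm diameter, 50 mm long, foot edge bevelled, small brass button on top, 66 g, z along its axis. Starts in a lantern well or as a spare in the caddy; in both its foot is 12 mm and its top 62 mm above the table.
- cell_d_mid (a point): Centre (25 mm above its foot) of one of four alike size-C cells: upright cylinder, 26 mm diameter, 50 mm long, foot edge bevelled, small brass button on top, 66 g, z along its axis. Starts in a lantern well or as a spare in the caddy; in both its foot is 12 mm and its top 62 mm above the table.
- caddy: Grey spare-cell caddy fixed to the table: block 150 (its x) x 52 (its y) x 30 mm high with three pockets along its x at -44, 0 and +44 mm, 29 mm in diameter, floor 12 mm above the table. Origin under its centre. Two or three pockets hold spares, always one spare more than needed; spares stand 32 mm proud of it.
- head_bar (a point): Loose lamp head, 110 mm across, 137 high, about 0.3 kg, standing upright on its skirt on the table. Point: centre of the black carrying bar on top, on the head's axis, 128 mm above the skirt's lower edge. Bar 66 long (head's x), 16 wide (y), 18 high, 16 mm free below it. Put fully down on the collar, this point is 139.5 mm above the table and the skirt's edge 11.5 mm.
- skirt_pointer (a point): Lower end of one of the head's two white pointers, on the skirt at its +x and -x, 55 mm from the axis, 6 mm above the edge. Below each is a 17 mm gap in the skirt's inward lip; the gaps pass the pins with head x along lantern x, either way round, within 6 degrees. The skirt has about 3 mm play round the collar. Once down, the head turns clockwise with its lip under the pins.
- switch (a joint): Angle (rad) of the sprung switch ring that the head pushes round: 0 at rest, grows as the head turns clockwise after about 0.11 rad of free play; 0.585 with the head at the half-way mark (40 degrees). The spring resists with 0.06 N m at the start, 0.15 half-way, and turns the head back if let go. At about 1.23 rad (79 degrees) a spring pin clicks up and locks the head.
- radio: Bystander: red handheld radio lying on its back, 62 x 118 x 36 plus aerial mm; origin at its underside.
- whistle: Bystander: orange plastic whistle, 45 x 22 x 18 mm; origin at its underside.
- shackle: Bystander: steel bow shackle lying flat, about 65 x 48 x 16 mm; origin at its underside.
- mug: Bystander: white ceramic mug, 72 across, 80 high mm; origin at its underside.
- compass: Bystander: round rubber-cased hand compass, 74 across, 34 high mm; origin at its underside.
- parallel_rule: Bystander: clear parallel rule lying flat, 300 x 61 x 5 mm; origin at its underside.

How it is judged:
By the outcome, as a careful person would: the job done as asked, in the order asked, and still so for the second after the job is handed in, while the arm keeps its last pose, push and grip.
It also fails if it takes over 72 s, if anything falls off the work surface, if the arm or the gripper's body presses on something with over 40 N, if the wrist force passes 120 N, or if a joint passes its speed limit or range.

## Working session

There is one attempt and no reset: what is moved stays moved. The work goes in short steps, Python scripts to look and compute and a tool call to move; the robot and the scene stay as the last step left them, time stands still between calls to the robot, and variables do not carry over. Pictures are saved under pics/ and viewed, and the job is handed in when it is done.

Besides the shell and the picture viewer there is one more tool, called by a JSON object that holds its "method" and its "body", one argument or row to a line. apply_moves: Moves the arm, as the interface text tells. Shifts and turns lie within -1 to 1; 1 stands for 100 mm of shift or 0.5 rad of turn. Its arguments: {"type":"object","properties":{"increments":{"type":"array"}},"required":["increments"]}

```bash
ls; mkdir -p pics; python3 - <<'E'
from bench import arm
import cv2
print(arm.read_state())
for n in ["scene","top","wrist"]:
    p=arm.get_image(n); cv2.imwrite(f"pics/{n}0.png",p["img"][:,:,::-1]); print(n,p["fx"],p["fy"],p["cx"],p["cy"],p["pose"],[k for k in p])
E
```

```text
pics
{'clock': 0.0, 'joints': array([ 1.59361913e+00,  3.85563625e-01,  6.59812839e-03, -4.95835288e-04,
       -1.19399272e+00, -2.58573743e-01]), 'joint_vel': array([ 7.07505359e-04,  7.19774357e-04,  6.99356662e-04, -6.37362221e-04,
        4.03440988e-05,  8.88682180e-04]), 'joint_efforts': array([ 5.20794492e-04, -3.92286122e+01,  1.88404602e+01,  4.18648392e+00,
       -4.60652547e-03,  2.60672124e-06]), 'position': array([145.87528307, 607.29199946, 302.80676982]), 'ee_rot': array([ 9.93049360e-01, -1.17693448e-01, -7.65636157e-05,  1.10257674e-03]), 'contact_force': array([ 0.25299703, -1.20794571, -0.22699617]), 'wrist_torque': array([-0.01172199,  0.00510845, -0.0102592 ]), 'gripper_width': 85.23694349526599}
scene 406.02840897147803 406.02840897147803 283.33854009897703 202.47378580613093 [[-8.34456118e-01 -4.72727790e-01  2.83216212e-01  8.73067382e+02]
 [ 5.50989368e-01 -7.06682870e-01  4.43858128e-01  5.65501091e+02]
 [-9.68002627e-03  5.26429252e-01  8.50163831e-01  1.03640363e+03]
 [ 0.00000000e+00  0.00000000e+00  0.00000000e+00  1.00000000e+00]] ['img', 'fx', 'fy', 'cx', 'cy', 'pose', 'shot']
top 409.1526250032987 409.1526250032987 279.1758007468206 204.58818777803648 [[ 4.55250972e-03  9.81066791e-01 -1.93616184e-01  3.99064413e+02]
 [-9.99889010e-01  1.71921516e-03 -1.47990704e-02  7.95511643e+01]
 [-1.41860086e-02  1.93662067e-01  9.80965729e-01  9.84816914e+02]
 [ 0.00000000e+00  0.00000000e+00  0.00000000e+00  1.00000000e+00]] ['img', 'fx', 'fy', 'cx', 'cy', 'pose', 'shot']
wrist 312.1943001385384 312.1943001385384 279.64836098201835 206.2223843706398 [[-2.34097304e-01  9.36949145e-01  2.59470138e-01  2.10586892e+02]
 [-9.72210637e-01 -2.26215091e-01 -6.02761175e-02  5.91768895e+02]
 [ 2.22040424e-03 -2.66370105e-01  9.63868268e-01  3.73052917e+02]
 [ 0.00000000e+00  0.00000000e+00  0.00000000e+00  1.00000000e+00]] ['img', 'fx', 'fy', 'cx', 'cy', 'pose', 'shot']
```

View pics/scene0.png

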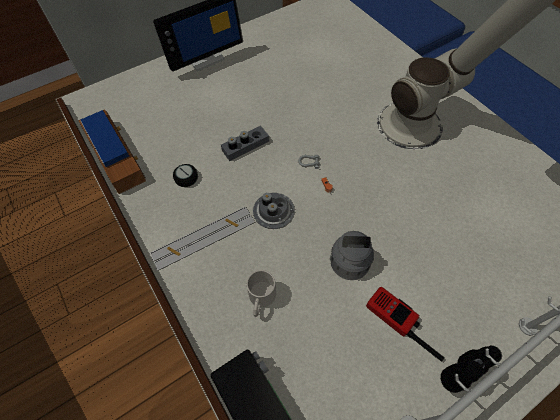

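View pics/top0.png

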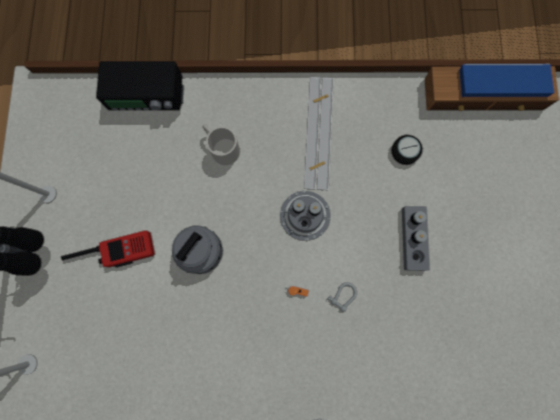

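View pics/wrist0.png

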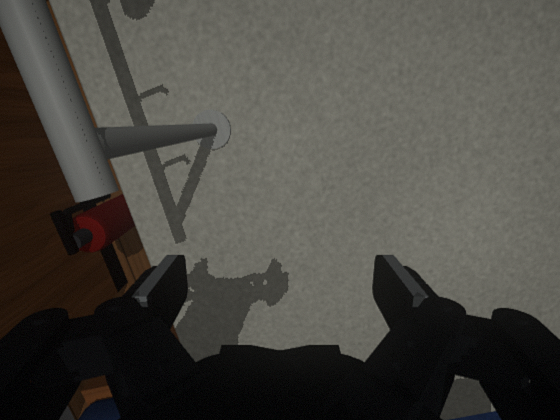

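The top view shows the lantern at about (305,214), with two cells in and one empty well at (306,224). The caddy is at (415,240) with spares at (418,217) and (420,237), and its pocket at (418,257) is empty. The head is at (197,250).

```bash
cat > h.py <<'E'
from bench import arm
import numpy as np, cv2
from scipy.spatial.transform import Rotation as R
from scipy.optimize import least_squares
def ray(p,uv):
    d=np.array([(uv[0]-p["cx"])/p["fx"],-(uv[1]-p["cy"])/p["fy"],-1.0])
    T=np.array(p["pose"]); return T[:3,3],T[:3,:3]@d
def atz(p,uv,z):
    o,d=ray(p,uv); return o+d*(z-o[2])/d[2]
def proj(p,X):
    T=np.array(p["pose"]); c=(np.atleast_2d(X)-T[:3,3])@T[:3,:3]
    return np.c_[p["cx"]-p["fx"]*c[:,0]/c[:,2],p["cy"]+p["fy"]*c[:,1]/c[:,2]]
def save(p,name,crop=None,k=1):
    im=p["img"][:,:,::-1]
    if crop: x0,y0,x1,y1=crop; im=im[y0:y1,x0:x1]
    cv2.imwrite(f"pics/{name}.png",cv2.resize(im,None,fx=k,fy=k,interpolation=cv2.INTER_CUBIC) if k!=1 else im)
E
python3 - <<'E'
from h import *
Z={"lantern":0,"pin":23,"half_mark":4,"well0":34,"well1":34,"well2":34,"cell_a_mid":37,"caddy":0,"head_bar":128,"skirt_pointer":6,"radio":0,"whistle":0,"shackle":0,"mug":0,"compass":0,"parallel_rule":0}
for n in ["top","scene"]:
    p=arm.get_image(n); print(n, arm.read_state()["clock"])
    save(p,n+"_z",(250,100,450,300) if n=="top" else (200,100,400,300),3)
    for k,z in Z.items():
        for m in arm.mark_of(k,p)[:4]:
            if m["conf"]>.2: print(k,round(m["conf"],2),np.round(m["at"],1),np.round(atz(p,m["at"],z),1))
E
```

```text
top 0.2
lantern 0.81 [301.4 219.4] [556.8  40.1   0. ]
pin 0.84 [284.1 208.7] [578.9  82.2  23. ]
pin 0.35 [299.8 208.6] [579.2  44.7  23. ]
half_mark 0.75 [287.4 195.6] [615.2  74.3   4. ]
half_mark 0.48 [305.1 216.2] [564.   31.3   4. ]
well0 0.86 [300.4 209.9] [574.   43.7  34. ]
well0 0.69 [303.8 223.6] [541.4  35.9  34. ]
well0 0.68 [313.7 209.2] [575.8  12.3  34. ]
well1 0.86 [300.4 209.9] [574.   43.7  34. ]
well1 0.69 [303.8 223.6] [541.4  35.9  34. ]
well1 0.68 [313.7 209.2] [575.8  12.3  34. ]
well2 0.86 [300.4 209.9] [574.   43.7  34. ]
well2 0.69 [303.8 223.6] [541.4  35.9  34. ]
well2 0.68 [313.7 209.2] [575.8  12.3  34. ]
cell_a_mid 0.41 [297.8 202.7] [590.8  49.9  37. ]
caddy 0.87 [413.3 240.1] [ 507.1 -228.1    0. ]
caddy 0.52 [317.9 132.9] [779.1  -3.    0. ]
head_bar 0.87 [186.7 244.4] [482.6 286.4 128. ]
skirt_pointer 0.55 [214.6 231.6] [525.6 249.8   6. ]
radio 0.74 [132.7 249.1] [483.3 447.6   0. ]
whistle 0.53 [295. 287.] [395.4  56.2   0. ]
shackle 0.67 [215.8 232.4] [524.4 247.9   0. ]
shackle 0.5 [343.1 295.2] [377.  -56.5   0. ]
shackle 0.44 [413.5 240.9] [ 
[... 1102 characters left out ...]
 6. ]
skirt_pointer 0.53 [185.  175.9] [ 731.1 -224.4    6. ]
skirt_pointer 0.42 [232.8 143.4] [ 542.  -255.3    6. ]
radio 0.87 [391.4 312.7] [480.7 455.8   0. ]
whistle 0.54 [328.1 190.3] [390.   63.9   0. ]
whistle 0.37 [244.8 146.7] [ 514.3 -225.8    0. ]
whistle 0.25 [270.9 210.6] [574.1  27.6   0. ]
shackle 0.68 [310.9 162.5] [371.9 -52.    0. ]
shackle 0.3 [393.7 315.1] [479.9 463.7   0. ]
mug 0.8 [260.9 293.7] [732.9 227.6   0. ]
compass 0.82 [184.8 176.5] [ 731.8 -227.3    0. ]
compass 0.57 [269.7 209.2] [574.5  21.5   0. ]
parallel_rule 0.62 [206.4 236. ] [773.1  -3.9   0. ]
parallel_rule 0.49 [396.  311.2] [468.3 459.4   0. ]
parallel_rule 0.22 [247.7 147.7] [ 508.5 -216.9    0. ]
```

```bash
ls pics
```

```text
scene0.png
scene_z.png
top0.png
top_z.png
wrist0.png
```

View zooms.

View pics/top_z.png

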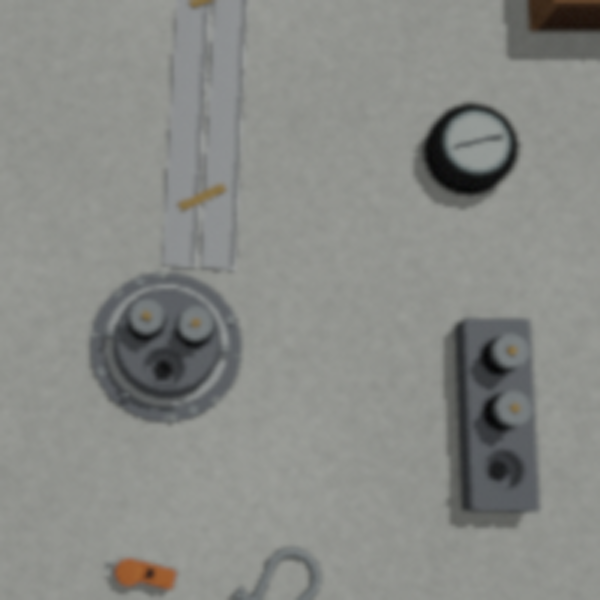

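View pics/scene_z.png

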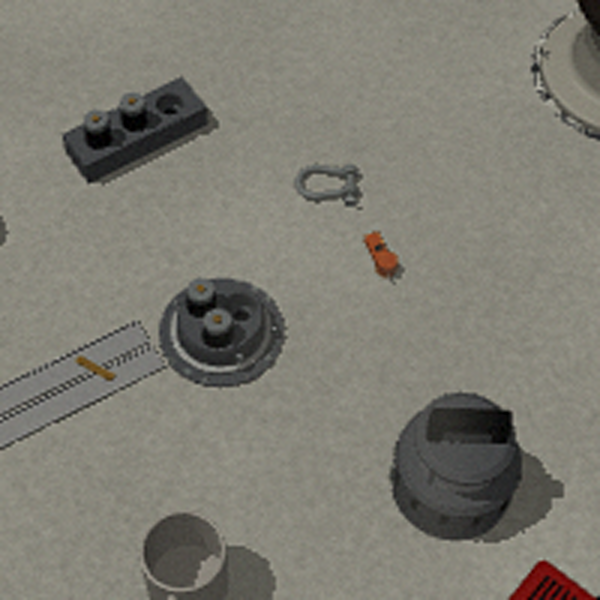

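{"method": "apply_moves", "body": {
  "increments": [
    [[0.96,0.59,0,0,0,-0.472,1],[0.96,0.59,0,0,0,-0.472,1],[0.96,0.59,0,0,0,-0.472,1]]
  ]
}}

```text
clock: 2.15
position: [227.6, 524.9, 304.2]
ee_rot: [1.0, -0.001, -0.0, 0.001]
contact_force: [0.6, 0.5, 0.1]
gripper_width: 85.6
```

{"method": "apply_moves", "body": {
  "increments": [
    [[0.5,0.5,0,0,0,0,1],[0.9,0.9,0,0,0,0,1],[0.9,0.9,0,0,0,0,1]]
  ]
}}

```text
clock: 2.45
position: [317.0, 435.8, 304.2]
ee_rot: [1.0, -0.001, 0.0, -0.0]
contact_force: [-0.3, 0.2, -0.3]
gripper_width: 85.6
```

{"method": "apply_moves", "body": {
  "increments": [
    [[0.35,0.35,0,0,0,0,1],[0.7,0.7,0,0,0,0,1],[0.95,0.95,0,0,0,0,1]]
  ]
}}

```text
clock: 2.75
position: [412.0, 341.2, 304.2]
ee_rot: [1.0, -0.001, 0.0, -0.0]
contact_force: [0.1, 0.4, -0.7]
gripper_width: 85.2
```

{"method": "apply_moves", "body": {
  "increments": [
    [[0.3,0.3,0,0,0,0,1],[0.6,0.6,0,0,0,0,1],[0.6,0.6,0,0,0,0,1]]
  ]
}}

```text
clock: 3.05
position: [473.1, 280.2, 303.8]
ee_rot: [1.0, -0.003, 0.0, 0.0]
contact_force: [-0.1, -0.3, -1.3]
gripper_width: 85.8
```

```bash
python3 - <<'E'
from h import *
p=arm.get_image("wrist"); save(p,"w_head")
np.save("w_head.npy",p,allow_pickle=True)
for k,z in [("head_bar",128),("skirt_pointer",6)]:
    for m in arm.mark_of(k,p)[:3]: print(k,m["conf"],m["at"],atz(p,m["at"],z))
E
```

```text
head_bar 0.88 [273.7, 199.1] [477.70215209 284.88352263 128.        ]
skirt_pointer 0.97 [308.1, 134.4] [523.46176568 247.00089764   6.        ]
```

View pics/w_head.png

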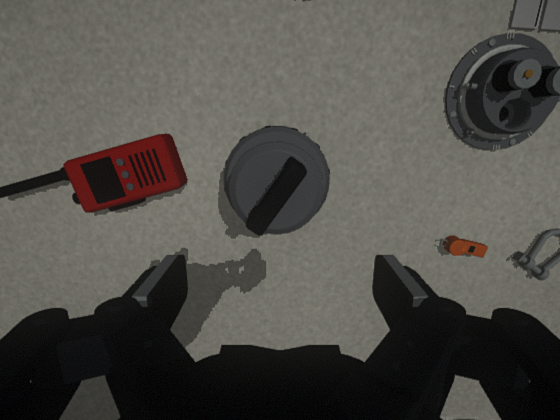

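Head at (277,185) px with its bar from (260,230) to (295,160). The lantern is at upper right with its empty well at (512,112). Next: bar angle from segmentation.

```bash
python3 - <<'E'
from h import *
p=np.load("w_head.npy",allow_pickle=True).item()
g=p["img"].max(2).astype(np.uint8); 
for th in (35,45,55):
    m=(g<th).astype(np.uint8); m[240:]=0; m[:145]=0; m[:,:225]=0; m[:,330:]=0
    n,l,s,c=cv2.connectedComponentsWithStats(m); i=1+np.argmax(s[1:,4])
    ys,xs=np.where(l==i); r=cv2.minAreaRect(np.c_[xs,ys].astype(np.float32)); b=cv2.boxPoints(r)
    print(th,s[i],r); W=np.array([atz(p,q,137) for q in b]); 
    e=[W[1]-W[0],W[2]-W[1]]
    for v in e: print(np.linalg.norm(v),np.degrees(np.arctan2(v[1],v[0])))
    print(W.mean(0))
E
```

```text
35 [ 246  157   61   78 1828] ((275.4109802246094, 196.1385955810547), (23.7072811126709, 83.7041015625), 35.43331527709961)
66.31712920741506 -35.63952432282361
18.104428358791687 -125.40534888583291
[481.4929715  283.86482005 137.        ]
45 [ 243  156   64   80 1979] ((274.6991271972656, 195.6444854736328), (25.37775421142578, 84.17987060546875), 35.960514068603516)
66.61556006768964 -36.22455496646241
19.36865060046712 -125.91754500835788
[481.88950696 284.4195039  137.        ]
55 [ 225  145  104   91 2788] ((272.3861999511719, 194.94708251953125), (104.81511688232422, 84.32621765136719), 11.944175720214844)
67.03222794567317 -14.793886972914933
78.87406300219463 -102.18298916921721
[482.03135194 285.56249752 137.        ]
```

{"method": "apply_moves", "body": {
  "increments": [
    [[0.16,0.45,0.1,0,0,0,0],[0.32,0.9,0.2,0,0,0,0],[0.35,1.0,0.25,0,0,0,0]]
  ]
}}

```text
clock: 3.5
position: [505.2, 181.1, 278.1]
ee_rot: [1.0, -0.001, -0.001, 0.0]
contact_force: [-0.5, 1.0, 0.1]
gripper_width: 44.0
```

{"method": "apply_moves", "body": {
  "increments": [
    [[0.16,0.45,0.1,0,0,0,0],[0.32,0.9,0.2,0,0,0,0],[0.35,1.0,0.25,0,0,0,0]]
  ]
}}

```text
clock: 3.8
position: [540.8, 81.2, 253.1]
ee_rot: [1.0, -0.001, -0.001, 0.0]
contact_force: [-0.3, -0.2, -0.1]
gripper_width: 42.8
```

{"method": "apply_moves", "body": {
  "increments": [
    [[0.1,0.4,0.15,0,0,0,0],[0.1,0.5,0.2,0,0,0,0],[0.1,0.5,0.2,0,0,0,0]]
  ]
}}

```text
clock: 4.1
position: [550.1, 33.0, 233.1]
ee_rot: [1.0, -0.0, -0.001, 0.0]
contact_force: [-0.4, -0.2, 0.7]
gripper_width: 43.0
```

```bash
python3 - <<'E'
from h import *
p=arm.get_image("wrist"); save(p,"w_lan")
np.save("w_lan.npy",p,allow_pickle=True)
for k,z in [("lantern",0),("pin",23),("half_mark",4),("well0",34),("cell_a_mid",37)]:
    for m in arm.mark_of(k,p)[:4]: print(k,round(m["conf"],2),np.round(m["at"],1),np.round(atz(p,m["at"],z),1))
E
```

```text
lantern 0.9 [279.6 179.3] [559.9  32.9   0. ]
pin 0.75 [229.8 169.1] [573.5  77.8  23. ]
pin 0.27 [255.  333.1] [400.5  58.9  23. ]
half_mark 0.79 [238.3 126.2] [610.6  71.2   4. ]
well0 0.91 [278.3 205.5] [542.5  34.1  34. ]
well0 0.71 [264.8 163. ] [580.5  45.7  34. ]
well0 0.64 [305.7 167.4] [576.7  10.4  34. ]
```

View pics/w_lan.png

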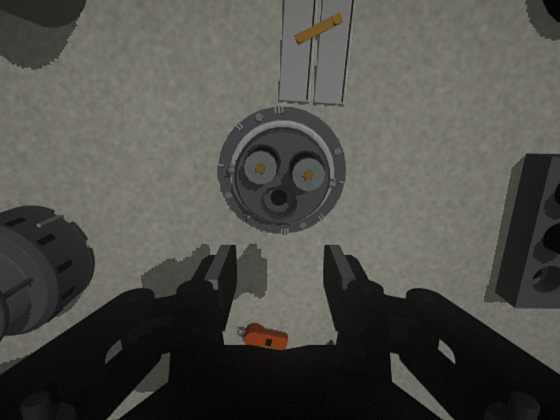

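The lantern is centred about (281,170), with the empty well at (279,198). I'll zoom in on the marks.

```bash
python3 - <<'E'
from h import *
p=np.load("w_lan.npy",allow_pickle=True).item()
save(p,"w_lan_z",(206,96,356,246),4)
E
```

```text
(no output)
```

View pics/w_lan_z.png

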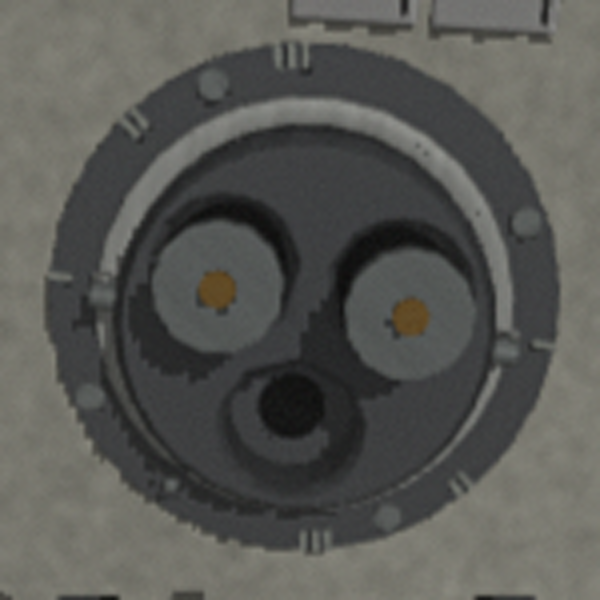

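```bash
python3 - <<'E'
from h import *
p=np.load("w_lan.npy",allow_pickle=True).item()
f=lambda x,y:np.array([206+(x-1.5)/4,96+(y-1.5)/4])
# lantern angle from left pin (theta = direction of left pin), r, z
D=np.pi/180
obs=[((60,278),0,59,4.5),((541,345),180,59,4.5),((133,123),-40,59,4.5),((460,487),140,59,4.5),((292,55),-79,59,4.5),((315,541),101,59,4.5),((103,290),0,46,25),((507,349),180,46,25)]
def res(q,full=False):
    r=[]
    for uv,a,rad,z in obs:
        X=[q[0]+rad*np.cos(q[2]+a*D),q[1]+rad*np.sin(q[2]+a*D),z]
        r.append(proj(p,X)[0]-f(*uv))
    return np.array(r) if full else np.ravel(r)
s=least_squares(res,[565,28,1.5]); print(s.x,np.degrees(s.x[2])); print(np.round(res(s.x,True),1))
for uv,z in [((217,290),63),((411,316),63)]:
    X=atz(p,f(*uv),z); d=X[:2]-s.x[:2]; print(X,np.hypot(*d),np.degrees(np.arctan2(d[1],d[0])))
for uv in [(292,424)]:
    X=atz(p,f(*uv),34); d=X[:2]-s.x[:2]; print("well",X,np.hypot(*d),np.degrees(np.arctan2(d[1],d[0])))
E
```

```text
[566.80241644  31.03696234   1.42677617] 81.74825277203296
[[-0.1 -0.8]
 [ 0.8 -0.2]
 [ 0.3 -0.4]
 [ 0.1 -0.8]
 [-0.1 -0.3]
 [-0.1 -0.2]
 [-0.5  1.5]
 [-0.5  1.1]]
[580.45310582  48.17048244  63.        ] 21.90659333061167 51.4548210589007
[575.34805803  10.6091739   63.        ] 22.14322765828631 -67.29877643151222
well [546.0815911   33.83855483  34.        ] 20.909364484895978 172.2999267174533
```

{"method": "apply_moves", "body": {
  "increments": [
    [[-0.08,0.45,0,0,0,0,0],[-0.16,0.9,0,0,0,0,0],[-0.16,1.0,0,0,0,0,0]]
  ]
}}

```text
clock: 4.7
position: [533.6, -69.1, 234.3]
ee_rot: [1.0, -0.001, -0.0, 0.0]
contact_force: [0.1, 0.8, -0.6]
gripper_width: 42.6
```

{"method": "apply_moves", "body": {
  "increments": [
    [[-0.08,0.45,0,0,0,0,0],[-0.16,0.9,0,0,0,0,0],[-0.16,1.0,0,0,0,0,0]]
  ]
}}

```text
clock: 5.0
position: [518.0, -169.3, 234.3]
ee_rot: [1.0, -0.001, 0.0, 0.0]
contact_force: [-0.1, 0.1, 0.0]
gripper_width: 43.0
```

{"method": "apply_moves", "body": {
  "increments": [
    [[-0.08,0.4,0,0,0,0,0],[-0.1,0.6,0,0,0,0,0],[-0.1,0.6,0,0,0,0,0]]
  ]
}}

```text
clock: 5.3
position: [508.9, -228.2, 234.1]
ee_rot: [1.0, -0.001, 0.0, 0.0]
contact_force: [-0.3, 1.0, 0.2]
gripper_width: 42.7
```

```bash
python3 - <<'E'
from h import *
p=arm.get_image("wrist"); save(p,"w_cad"); save(p,"w_cad_z",(200,90,360,290),3)
np.save("w_cad.npy",p,allow_pickle=True)
for k,z in [("caddy",0),("cell_a_mid",37)]:
    for m in arm.mark_of(k,p)[:4]: print(k,round(m["conf"],2),np.round(m["at"],1),np.round(atz(p,m["at"],z),1))
E
```

```text
caddy 0.63 [282.2 186.9] [ 511.4 -230.8    0. ]
```

View pics/w_cad.png

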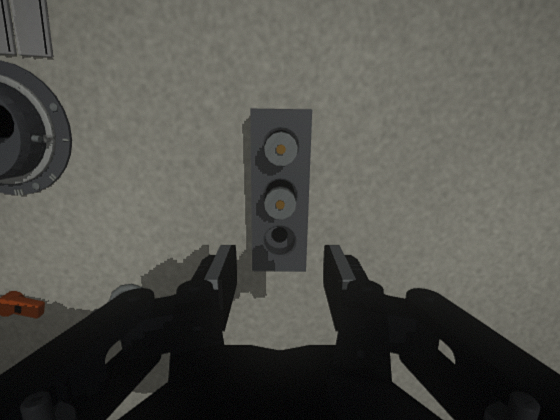

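View pics/w_cad_z.png

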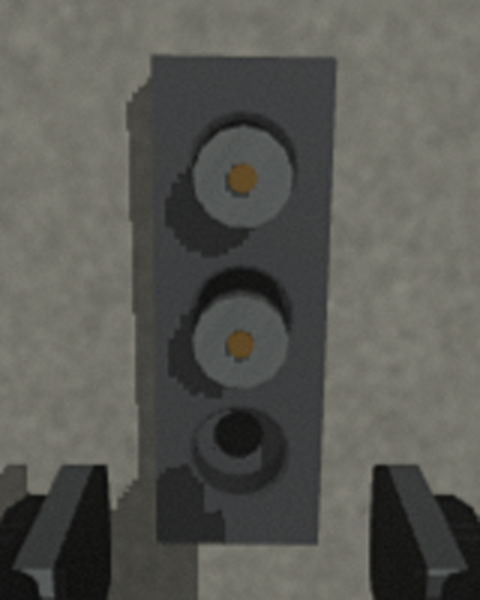

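```bash
python3 - <<'E'
from h import *
p=np.load("w_cad.npy",allow_pickle=True).item()
f=lambda x,y:np.array([200+(x-1)/3,90+(y-1)/3])
for uv,z in [((242,177),62),((240.5,342),62),((245,160),30),((240,450),30),((152,57),30),((336,57),30),((156,542),30),((319,543),30)]: print(uv,atz(p,f(*uv),z))
print(arm.read_state()["position"])
E
```

```text
(242, 177) [ 554.34811271 -228.82438082   62.        ]
(240.5, 342) [ 510.74966044 -228.35034544   62.        ]
(245, 160) [ 556.39069612 -229.76846348   30.        ]
(240, 450) [ 467.22417576 -228.13122023   30.        ]
(152, 57) [ 584.74593564 -203.78627382   30.        ]
(336, 57) [ 584.63089668 -255.23883413   30.        ]
(156, 542) [ 435.62851097 -201.01699275   30.        ]
(319, 543) [ 435.14809599 -253.50312348   30.        ]
[ 509.12534248 -226.0727086   234.0286065 ]
```

{"method": "apply_moves", "body": {
  "increments": [
    [[0.02,0,0.3,0,0,0,0],[0.02,0,0.6,0,0,0,0],[0.02,0,0.85,0,0,0,0],[0.02,0,0.95,0,0,0,0],[0.02,0,0.95,0,0,0,0]]
  ]
}}

```text
clock: 5.95
position: [510.5, -226.0, 137.8]
ee_rot: [1.0, 0.001, -0.001, -0.0]
contact_force: [-0.3, 0.6, 0.2]
gripper_width: 42.8
```

```bash
python3 - <<'E'
from h import *
p=arm.get_image("wrist"); save(p,"w_g1"); p=arm.get_image("scene"); save(p,"s_g1",(180,80,380,280),3); print(arm.read_state()["position"],arm.read_state()["contact_force"])
E
```

```text
[ 511.70212347 -226.63519383  139.95927019] [-0.00132627 -0.59958697  0.11021582]
```

View pics/w_g1.png

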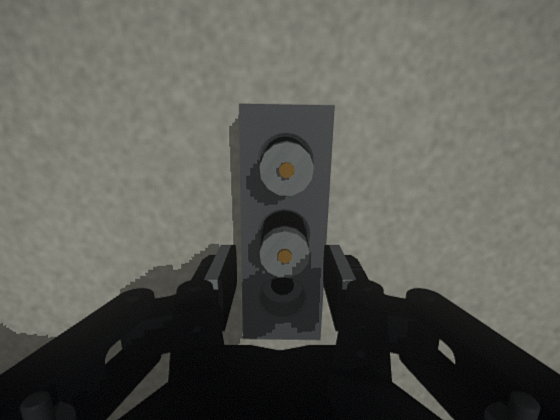

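View pics/s_g1.png

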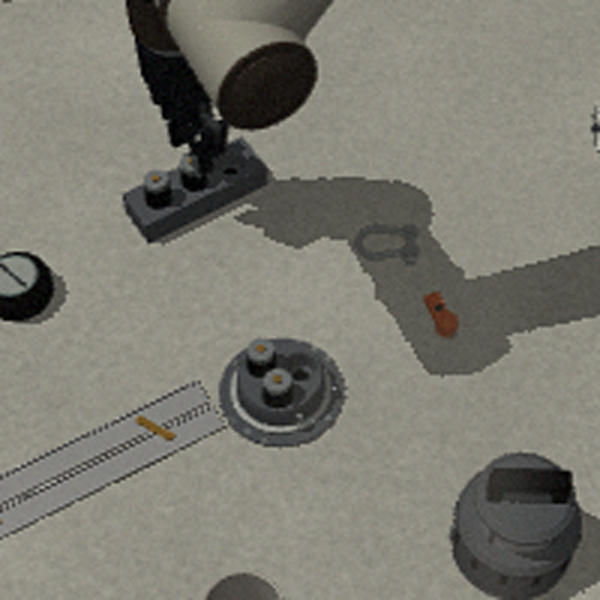

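{"method": "apply_moves", "body": {
  "increments": [
    [[0,0.01,0.15,0,0,0,0],[0,0.01,0.28,0,0,0,0],[0,0.01,0.28,0,0,0,0],[0,0.01,0.28,0,0,0,-1],[0,0.01,0.28,0,0,0,-1],[0,0.01,0.28,0,0,0,-1],[0,0.01,0.28,0,0,0,-1]]
  ]
}}

```text
clock: 6.75
position: [511.3, -228.2, 111.7]
ee_rot: [1.0, 0.0, 0.001, 0.0]
contact_force: [0.2, 0.1, 1.9]
gripper_width: 23.7
```

{"method": "apply_moves", "body": {
  "increments": [
    [[0,0,-0.1,0,0,0,-1],[0,0,-0.3,0,0,0,-1],[0,0,-0.6,0,0,0,-1],[0,0,-0.8,0,0,0,-1]]
  ]
}}

```text
clock: 7.15
position: [511.0, -228.2, 193.2]
ee_rot: [1.0, 0.0, 0.001, 0.0]
contact_force: [1.2, -0.4, -0.5]
gripper_width: 24.1
```

```bash
python3 - <<'E'
from h import *
p=arm.get_image("wrist"); save(p,"w_g2"); np.save("w_g2.npy",p,allow_pickle=True); p=arm.get_image("scene"); save(p,"s_g2",(180,60,380,260),3); s=arm.read_state(); print(s["position"],s["contact_force"],s["gripper_width"])
E
```

```text
[ 512.16254844 -228.41723009  194.60084739] [ 0.70522395  0.16604602 -0.95990685] 23.788513244290925
```

View pics/w_g2.png

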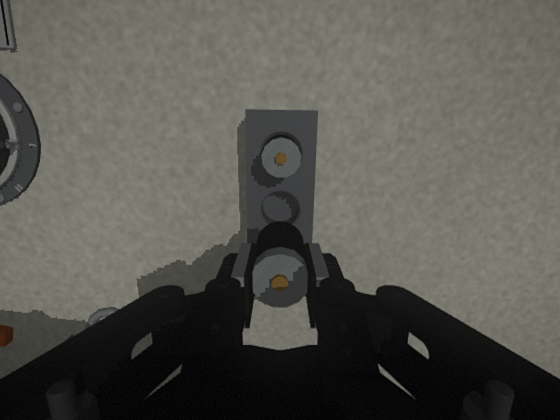

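View pics/s_g2.png

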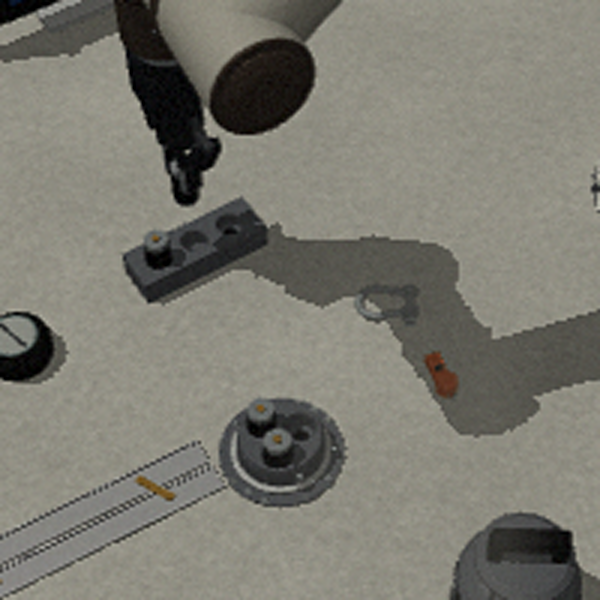

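```bash
python3 - <<'E'
from h import *
p=np.load("w_g2.npy",allow_pickle=True).item()
T=np.array(p["pose"])[:3,3]; print(T)
for z in (143,145,147): print(atz(p,(280,282.5),z))
E
```

```text
[ 577.39834666 -228.10099713  263.40306922]
[ 510.42150022 -228.33405554  143.        ]
[ 511.53404406 -228.33018424  145.        ]
[ 512.6465879  -228.32631293  147.        ]
```

{"method": "apply_moves", "body": {
  "increments": [
    [[0.04,-0.3,0,0,0,0,-1],[0.08,-0.7,0,0,0,0,-1],[0.11,-1.0,0,0,0,0,-1]]
  ]
}}

```text
clock: 7.55
position: [520.9, -126.7, 190.1]
ee_rot: [1.0, -0.0, -0.001, -0.0]
contact_force: [0.1, -0.1, -0.3]
gripper_width: 23.6
```

{"method": "apply_moves", "body": {
  "increments": [
    [[0.05,-0.4,0,0,0,0,-1],[0.1,-0.8,0,0,0,0,-1],[0.13,-1.0,0,0,0,0,-1]]
  ]
}}

```text
clock: 7.85
position: [534.2, -25.6, 190.1]
ee_rot: [1.0, 0.001, -0.001, -0.0]
contact_force: [0.6, -0.4, -0.1]
gripper_width: 23.8
```

{"method": "apply_moves", "body": {
  "increments": [
    [[0.05,-0.35,0,0,0,0.1,-1],[0.1,-0.6,0,0,0,0.288,-1],[0.1,-0.625,0,0,0,0.288,-1],[0.1,-0.625,0,0,0,0.288,-1]]
  ]
}}

```text
clock: 8.25
position: [544.0, 34.8, 190.0]
ee_rot: [0.997, -0.071, -0.001, 0.0]
contact_force: [-0.5, -0.7, -0.4]
gripper_width: 23.7
```

```bash
python3 - <<'E'
from h import *
p=arm.get_image("wrist"); save(p,"w_i1",(180,100,380,350),3.2); np.save("w_i1.npy",p,allow_pickle=True); save(p,"w_i1f"); s=arm.read_state(); print(s["position"],s["contact_force"],s["gripper_width"],p["pose"])
# predicted lantern features
q=[566.8,31.04,1.42678]
im=p["img"][:,:,::-1].copy()
def put(r,a,z,c):
    u=proj(p,[q[0]+r*np.cos(q[2]+np.radians(a)),q[1]+r*np.sin(q[2]+np.radians(a)),z])[0]; cv2.circle(im,(int(round(u[0])),int(round(u[1]))),2,c,-1); print(a,u)
for a in (0,-40,-79,180,140,101): put(59,a,4.5,(0,0,255))
put(22,90,34,(0,255,0)); put(22,-30,62,(255,0,0)); put(22,-150,62,(255,0,0))
cv2.imwrite("pics/w_i1o.png",cv2.resize(im[80:340,150:410],None,fx=2.3,fy=2.3))
E
```

```text
[543.95555725  34.16180665 190.17675695] [ 1.28285418 -0.26233787 -0.41983667] 23.512523443978218 [[-1.41621871e-01  9.53561197e-01  2.65827557e-01  6.10000229e+02]
 [-9.89920438e-01 -1.36658433e-01 -3.71752477e-02  2.53459887e+01]
 [ 8.78703780e-04 -2.68412960e-01  9.63303540e-01  2.60035974e+02]
 [ 0.00000000e+00  0.00000000e+00  0.00000000e+00  1.00000000e+00]]
0 [208.50381214 173.87104685]
-40 [223.07956505 126.51059235]
-79 [265.61694736 100.01715682]
180 [351.37059375 174.12120084]
140 [332.49386656 217.85397006]
101 [292.66942276 239.55456787]
90 [279.96765511 209.53064379]
-30 [250.34544    172.08946844]
-150 [309.97174934 172.19435376]
```

View pics/w_i1o.png

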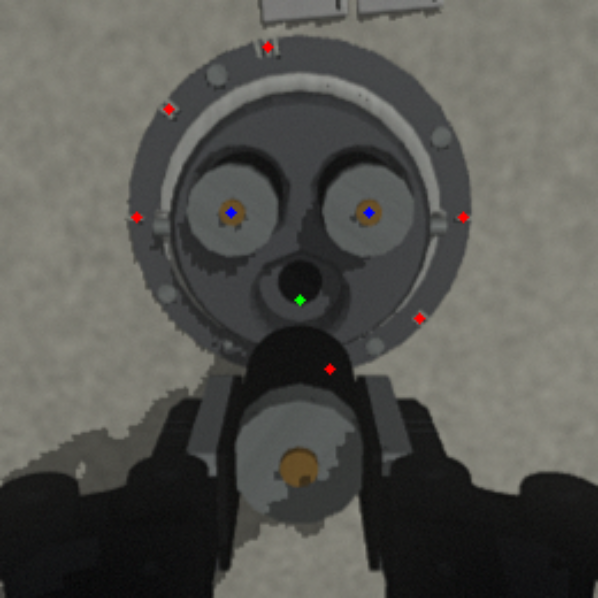

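{"method": "apply_moves", "body": {
  "increments": [
    [[0.01,0,0.25,0,0,0,-1],[0.01,0,0.45,0,0,0,-1],[0.01,0,0.55,0,0,0,-1],[0.01,0,0.58,0,0,0,-1],[0.01,0,0.61,0,0,0,-1],[0.01,0,0.64,0,0,0,-1]]
  ]
}}

```text
clock: 8.9
position: [546.1, 34.2, 127.6]
ee_rot: [0.997, -0.072, 0.001, -0.0]
contact_force: [0.3, -1.2, 0.3]
gripper_width: 24.0
```

{"method": "apply_moves", "body": {
  "increments": [
    [[0,0,0.05,0,0,0,-1],[0,0,0.1,0,0,0,-1],[0,0,0.13,0,0,0,-1],[0,0,0.15,0,0,0,-1],[0,0,0.16,0,0,0,-1]]
  ]
}}

```text
clock: 9.4
position: [545.7, 34.3, 111.7]
ee_rot: [0.997, -0.071, -0.0, 0.0]
contact_force: [-3.5, 0.0, 10.1]
gripper_width: 24.0
```

{"method": "apply_moves", "body": {
  "increments": [
    [[0,0,0,0,0,0,-0.1],[0,0,0,0,0,0,-0.1],[0,0,0,0,0,0,-0.1],[0,0,-0.2,0,0,0,-0.1],[0,0,-0.6,0,0,0,-0.1],[0,0,-1.0,0,0,0,-0.1]]
  ]
}}

```text
clock: 10.0
position: [545.2, 34.1, 211.3]
ee_rot: [0.997, -0.072, -0.001, 0.001]
contact_force: [0.7, 0.1, -0.2]
gripper_width: 38.3
```

```bash
python3 - <<'E'
from h import *
p=arm.get_image("wrist"); s=arm.read_state(); print(s["position"],s["contact_force"],s["gripper_width"])
q=[566.8,31.04,1.42678]
im=p["img"][:,:,::-1].copy()
def put(r,a,z,c):
    u=proj(p,[q[0]+r*np.cos(q[2]+np.radians(a)),q[1]+r*np.sin(q[2]+np.radians(a)),z])[0]; cv2.circle(im,(int(round(u[0])),int(round(u[1]))),1,c,-1)
for a in (0,-40,-79,180,140,101): put(59,a,4.5,(0,0,255))
for a in (90,-30,-150): put(22,a,62,(255,0,0))
cv2.imwrite("pics/w_i2o.png",cv2.resize(im[80:340,150:410],None,fx=2.3,fy=2.3))
p=arm.get_image("scene"); save(p,"s_i2",(200,140,340,280),4)
E
```

```text
[548.89806491  34.80507053 219.33968297] [1.6719792  0.67158687 4.4806071 ] 38.697249326399
```

View pics/w_i2o.png

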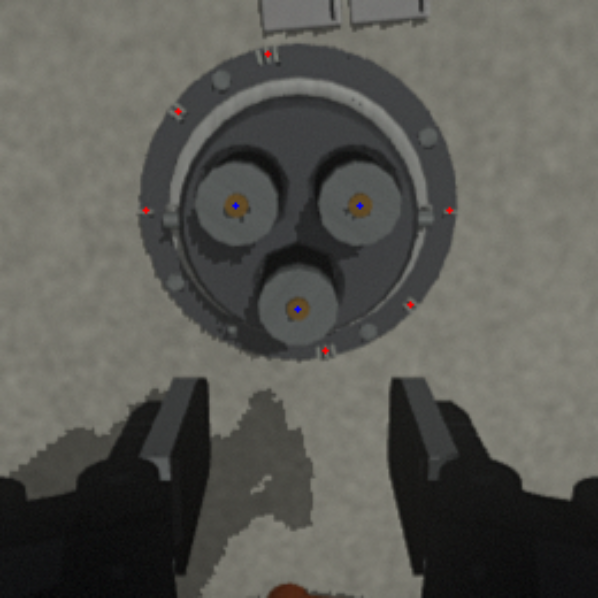

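View pics/s_i2.png

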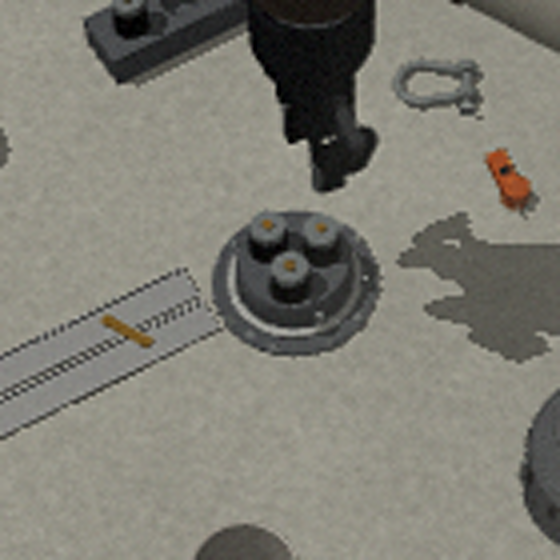

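All three cells are seated at equal height and in the right places. Next, the head.

{"method": "apply_moves", "body": {
  "increments": [
    [[-0.15,-0.35,-0.2,0,0,0,0],[-0.33,-0.79,-0.4,0,0,0,0]]
  ]
}}

```text
clock: 10.3
position: [524.2, 115.4, 250.3]
ee_rot: [0.997, -0.074, -0.001, 0.0]
contact_force: [0.9, 0.4, 0.5]
gripper_width: 42.6
```

{"method": "apply_moves", "body": {
  "increments": [
    [[-0.17,-0.42,-0.1,0,0,0,0],[-0.33,-0.79,-0.1,0,0,0,0]]
  ]
}}

```text
clock: 10.5
position: [503.4, 200.8, 262.1]
ee_rot: [0.997, -0.072, 0.002, -0.001]
contact_force: [1.1, -0.0, -0.2]
gripper_width: 42.6
```

{"method": "apply_moves", "body": {
  "increments": [
    [[-0.17,-0.42,0,0,0,0.28,0],[-0.33,-0.8,0,0,0,0.56,0],[-0.33,-0.8,0,0,0,0.84,0],[-0.33,-0.8,0,0,0,1.0,0],[-0.33,-0.8,0,0,0,1.0,0]]
  ]
}}

```text
clock: 11.0
position: [481.7, 283.0, 259.7]
ee_rot: [0.949, -0.316, -0.0, 0.0]
contact_force: [-0.0, 0.1, 0.7]
gripper_width: 42.8
```

```bash
python3 - <<'E'
from h import *
p=arm.get_image("wrist"); save(p,"w_h2"); np.save("w_h2.npy",p,allow_pickle=True); s=arm.read_state(); print(s["position"],s["ee_rot"],s["gripper_width"])
for k,z in [("head_bar",128),("skirt_pointer",6)]:
    for m in arm.mark_of(k,p)[:3]: print(k,m["conf"],m["at"],atz(p,m["at"],z))
E
```

```text
[481.91564545 282.69866507 259.84520483] [ 9.48937072e-01 -3.15465260e-01 -1.79136251e-04  2.64858160e-04] 42.80251268329497
head_bar 0.57 [279.9, 224.9] [479.4136744  283.81817118 128.        ]
skirt_pointer 0.61 [278.3, 132.9] [525.32996504 251.1203805    6.        ]
```

View pics/w_h2.png

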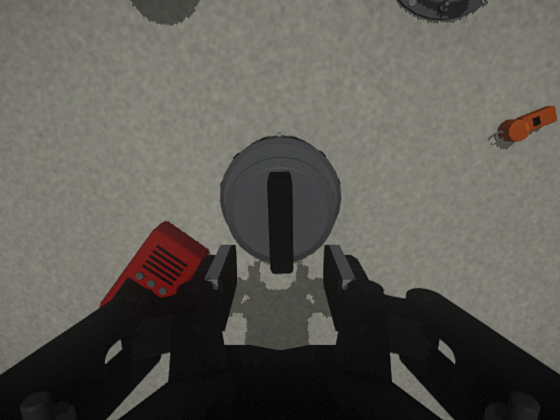

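```bash
python3 - <<'E'
from h import *
p=np.load("w_h2.npy",allow_pickle=True).item()
g=p["img"].max(2)
m=(g<45).astype(np.uint8); m[290:]=0; m[:150]=0; m[:,:250]=0; m[:,310:]=0
n,l,s,c=cv2.connectedComponentsWithStats(m); i=1+np.argmax(s[1:,4]); ys,xs=np.where(l==i)
r=cv2.minAreaRect(np.c_[xs,ys].astype(np.float32)); print(s[i],r)
b=cv2.boxPoints(r); W=np.array([atz(p,q,137) for q in b]); print(W.mean(0),[ (np.linalg.norm(v),np.degrees(np.arctan2(v[1],v[0]))) for v in (W[1]-W[0],W[2]-W[1])])
# ends on top face
a=atz(p,(280.5,172),137);b=atz(p,(282,272),137);print(a,b,(a+b)/2,np.linalg.norm(a-b),np.degrees(np.arctan2(*(a-b)[1::-1])))
E
```

```text
[ 267  172   27  102 2429] ((279.9300537109375, 222.37405395507812), (101.0702133178711, 24.99640655517578), 89.02897644042969)
[481.98979919 281.85751257 137.        ] [(np.float64(15.544295979930824), np.float64(-125.88314538880795)), (np.float64(69.298024589275), np.float64(144.6991167139383))]
[509.44529338 260.87967679 137.        ] [453.97008522 301.11586666 137.        ] [481.7076893  280.99777172 137.        ] 68.53064785585711 -35.95339142771041
```

{"method": "apply_moves", "body": {
  "increments": [
    [[0.01,0.01,0.2,0,0,0,0],[0.01,0.01,0.45,0,0,0,0],[0.01,0.01,0.65,0,0,0,0],[0.01,0.01,0.77,0,0,0,0],[0.01,0.01,0.77,0,0,0,-1],[0.01,0.01,0.77,0,0,0,-1],[0.01,0.01,0.77,0,0,0,-1],[0.01,0.01,0.77,0,0,0,-1],[0.01,0.01,0.77,0,0,0,-1],[0.01,0.01,0.77,0,0,0,-1]]
  ]
}}

```text
clock: 12.15
position: [482.4, 281.4, 183.8]
ee_rot: [0.949, -0.316, 0.0, -0.0]
contact_force: [-0.7, 0.2, 0.1]
gripper_width: 14.6
```

{"method": "apply_moves", "body": {
  "increments": [
    [[0,0,-0.05,0,0,0,-1],[0,0,-0.15,0,0,0,-1],[0,0,-0.3,0,0,0,-1]]
  ]
}}

```text
clock: 12.45
position: [482.0, 280.9, 213.4]
ee_rot: [0.949, -0.316, -0.0, 0.001]
contact_force: [0.5, -0.3, -1.9]
gripper_width: 14.9
```

```bash
python3 - <<'E'
from h import *
p=arm.get_image("wrist"); save(p,"w_h3"); p=arm.get_image("scene"); save(p,"s_h3",(260,140,460,340),3); s=arm.read_state(); print(s["position"],s["ee_rot"],s["gripper_width"],s["contact_force"],s["wrist_torque"])
E
```

```text
[483.38991326 282.10260293 216.03994289] [ 0.94873922 -0.31604727  0.0015534  -0.00236542] 15.032775033232873 [ 0.89548188  0.83509534 -2.15902273] [ 0.00645871 -0.04612164  0.0297827 ]
```

View pics/w_h3.png

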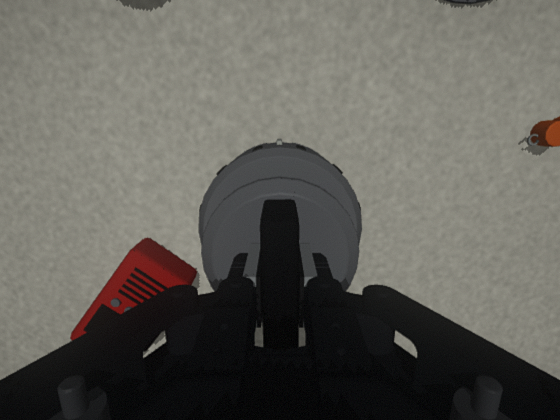

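View pics/s_h3.png

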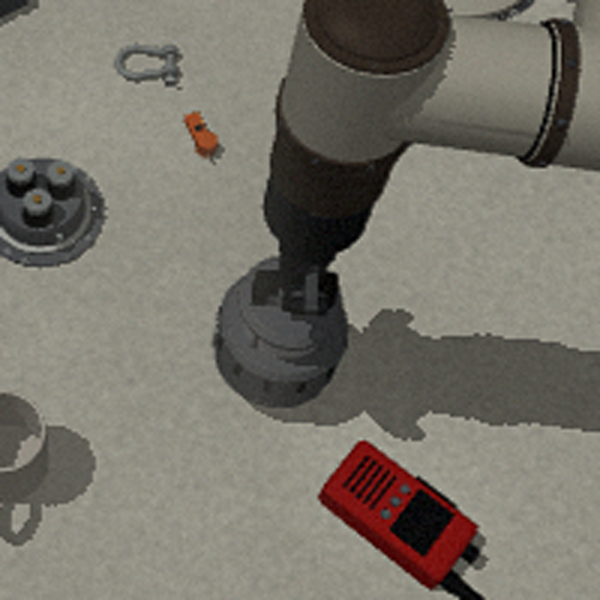

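{"method": "apply_moves", "body": {
  "increments": [
    [[0.1,0.07,-0.3,0,0,0,-1],[0.4,0.27,-0.5,0,0,0,-1],[0.73,0.5,-0.55,0,0,0,-1]]
  ]
}}

```text
clock: 12.85
position: [511.8, 197.9, 271.0]
ee_rot: [0.949, -0.315, 0.002, -0.002]
contact_force: [0.5, 0.3, -3.1]
gripper_width: 15.1
```

{"method": "apply_moves", "body": {
  "increments": [
    [[0.35,0.25,0,0,0,0,-1],[0.73,0.5,0,0,0,0,-1]]
  ]
}}

```text
clock: 13.05
position: [539.0, 112.4, 268.6]
ee_rot: [0.949, -0.316, 0.0, -0.0]
contact_force: [1.3, 0.7, -2.6]
gripper_width: 14.9
```

{"method": "apply_moves", "body": {
  "increments": [
    [[0.35,0.25,0,0,0,0.28,-1],[0.6,0.42,0,0,0,0.56,-1],[0.72,0.5,0,0,0,0.84,-1],[0.72,0.5,0,0,0,1.0,-1]]
  ]
}}

```text
clock: 13.45
position: [566.8, 28.2, 267.7]
ee_rot: [0.839, -0.544, -0.0, 0.0]
contact_force: [-0.1, 0.2, -3.0]
gripper_width: 14.9
```

{"method": "apply_moves", "body": {
  "increments": [
    [[0,0,0,0,0,0.28,-1],[0,0,0,0,0,0.56,-1],[0,0,0,0,0,0.84,-1],[0,0,0,0,0,1.0,-1],[0,0,0,0,0,1.0,-1]]
  ]
}}

```text
clock: 13.95
position: [566.4, 30.4, 267.9]
ee_rot: [-0.681, 0.732, 0.0, -0.0]
contact_force: [0.2, -0.5, -2.4]
gripper_width: 14.8
```

```bash
python3 - <<'E'
from h import *
p=arm.get_image("wrist"); save(p,"w_h4"); np.save("w_h4.npy",p,allow_pickle=True); s=arm.read_state(); print(s["position"],s["ee_rot"],s["gripper_width"],s["contact_force"],s["wrist_torque"],s["joints"]); print(2*np.degrees(np.arctan2(s["ee_rot"][1],s["ee_rot"][0])))
E
```

```text
[566.40991589  30.38044736 267.9994647 ] [-6.81374235e-01  7.31935147e-01  2.25901838e-04 -2.04446230e-04] 15.00306538891664 [ 0.5635243   0.25638571 -2.75159008] [0.03092971 0.0092853  0.0349871 ] [ 3.39070903e-01  3.15825170e-01 -1.90125284e-01 -2.86925562e-04
 -1.06540113e+00 -4.10451091e-01]
265.90225322252775
```

View pics/w_h4.png

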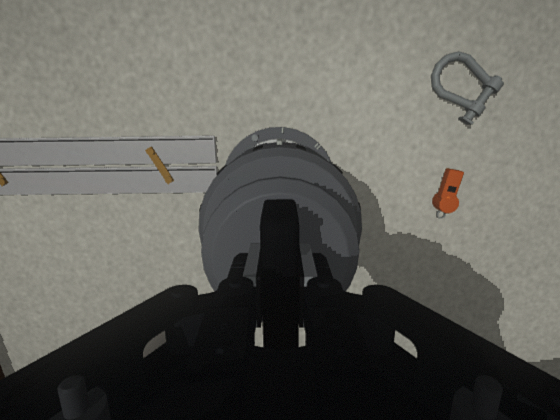

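{"method": "apply_moves", "body": {
  "increments": [
    [[0,0,0,0,0,0.145,-1],[0,0,0,0,0,0.145,-1]]
  ]
}}

```text
clock: 14.2
position: [566.5, 30.4, 268.1]
ee_rot: [-0.654, 0.756, 0.0, -0.0]
contact_force: [0.7, 0.3, -2.7]
gripper_width: 15.2
```

```bash
python3 - <<'E'
from h import *
p=arm.get_image("wrist"); save(p,"w_h5",(190,110,370,290),4); np.save("w_h5.npy",p,allow_pickle=True); s=arm.read_state(); print(s["position"],s["ee_rot"]); y=2*np.arctan2(s["ee_rot"][1],s["ee_rot"][0]); print(np.degrees(y)-360)
t=s["position"]; q=[566.8,31.04,1.42678]
for z in (84.5,90.5,100): print(z,(proj(p,[t[0]+55*np.cos(y),t[1]+55*np.sin(y),z])[0]-[190,110])*4)
for z in (4.5,): print("mark",(proj(p,[q[0]-59*np.cos(q[2]),q[1]-59*np.sin(q[2]),z])[0]-[190,110])*4)
T=np.array(p["pose"])[:3,3]; print(T-t)
E
```

```text
[566.52806413  30.41542006 268.16877471] [-6.54772973e-01  7.55825598e-01  8.73308314e-05 -1.02874470e-04]
-98.19512343749341
84.5 [353.42376567 105.34912303]
90.5 [353.33858873 106.88423647]
100 [353.19507419 109.47074763]
mark [353.77028174  76.87920001]
[-10.3140308  -66.50606172  70.0797913 ]
```

View pics/w_h5.png

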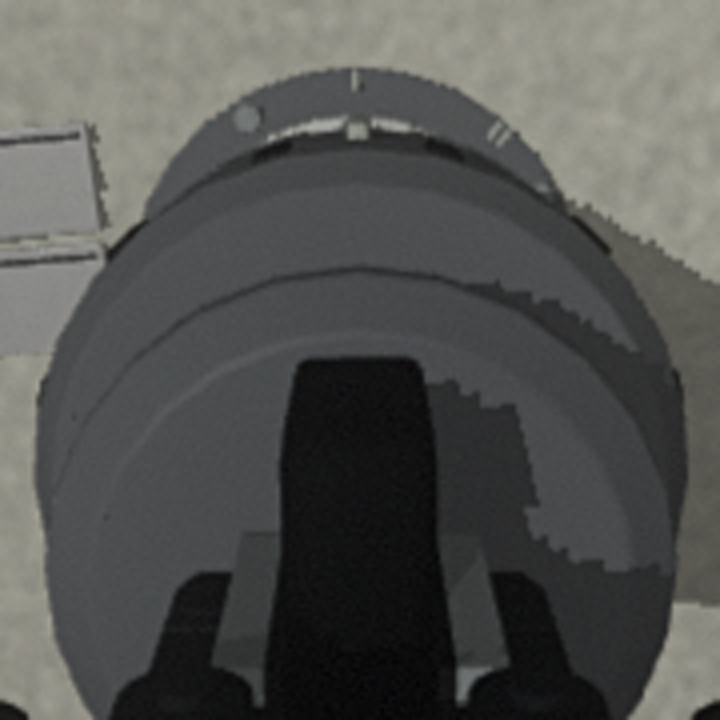

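```bash
python3 - <<'E'
from h import *
for f,t,yaw,zs in [("w_h2",(481.8,282.8),-36.84,0),("w_h5",(566.5,30.4),-98.2,84.5)]:
    p=np.load(f+".npy",allow_pickle=True).item()
    ys=np.radians(yaw); ax=np.array([np.cos(ys),np.sin(ys)])
    # side profile pixel edges rows
    g=p["img"].astype(int).max(2)
    for r in (170,185,195,200,205,215,225,235): print(r,''.join('%4d'%v for v in g[r,195:232]),'|',''.join('%4d'%v for v in g[r,330:368])) if f=="w_h2" and r in(195,) else None
    T=np.array(p["pose"])[:3,3]
    for z in (0,10,20,30,41):
        C=np.array([[t[0]+55*np.cos(a),t[1]+55*np.sin(a),z+zs] for a in np.linspace(0,2*np.pi,73)])
        u=proj(p,C); print(f,z,"cols",u[:,0].min(),u[:,0].max(),"rows",u[:,1].min(),u[:,1].max())
    im=cv2.resize(p["img"][110:290,190:370,::-1],None,fx=4,fy=4,interpolation=cv2.INTER_CUBIC)
    for z,c in ((0,(0,0,255)),(41,(0,255,0))):
        C=np.array([[t[0]+55*np.cos(a),t[1]+55*np.sin(a),z+zs] for a in np.linspace(0,2*np.pi,73)])
        cv2.polylines(im,[np.int32((proj(p,C)-[190,110])*4)],True,c,1)
    cv2.imwrite(f"pics/{f}_c.png",im)
E
```

```text
195  130 131 130 129 130 132 129 127 127 130 129 129 128 127 129 133 132 135 131 133 133 135 138 136 138  74  55  56  56  66  71  72  67  64  62  68  67 |   64  67  67  62  69  72  68  60  57  54  63 123 132 128 126 123 126 124 130 132 127 127 127 126 128 128 129 129 129 131 132 131 130 130 130 127 129 128
w_h2 0 cols 227.85441791013614 330.27138903784095 rows 131.52801915308706 232.2249236188699
w_h2 10 cols 226.33175152951185 331.78290644825597 rows 131.88847957163566 235.40364011622057
w_h2 20 cols 224.71604052725294 333.3866482708423 rows 132.27197236311008 238.76748174262102
w_h2 30 cols 222.99848769129295 335.09132063907253 rows 132.68077793575526 242.33310579100848
w_h2 41 cols 220.9796473582565 337.0948144316728 rows 133.1628041427664 246.51075954546008
w_h5 0 cols 213.03704619240494 344.03973336533954 rows 136.3444149302063 263.13878145186993
w_h5 10 cols 210.50748256814552 346.5177092995169 rows 136.99467719217364 268.28886612739745
w_h5 20 cols 207.77695693242336 349.1927617217389 rows 137.69978217240475 273.8241439092892
w_h5 30 cols 204.8205304072379 352.08937486769327 rows 138.46697343117208 279.78950862044366
w_h5 41 cols 201.2724924378204 355.5659723245555 rows 139.39287860049893 286.9106565170053
```

View pics/w_h2_c.png

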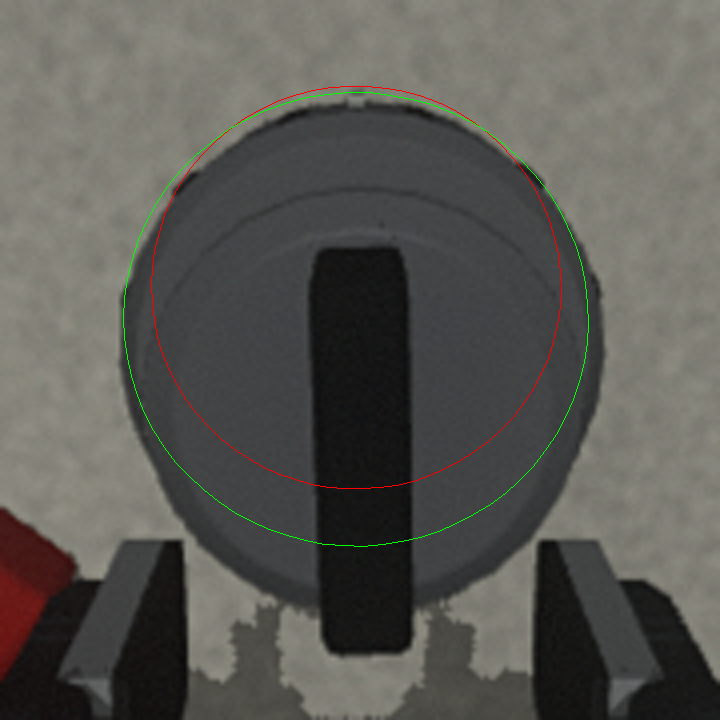

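View pics/w_h5_c.png

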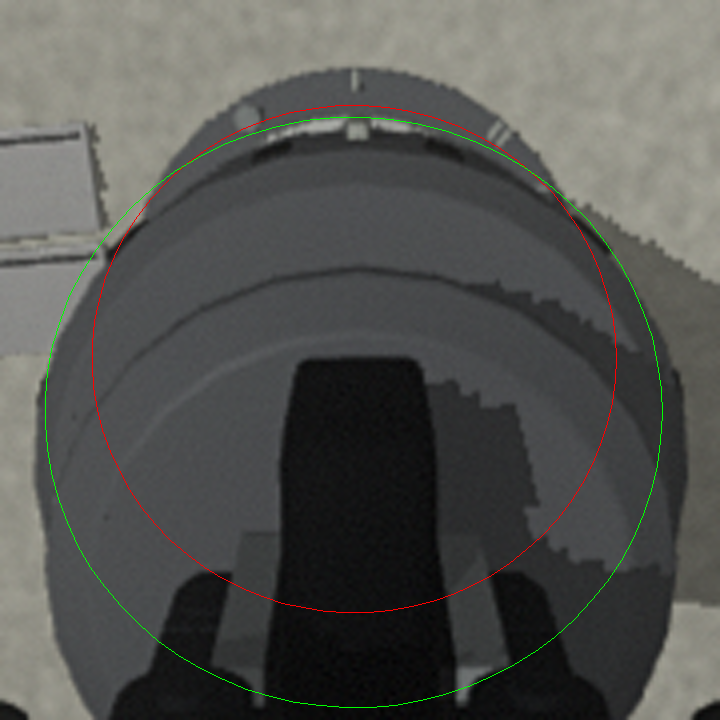

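```bash
python3 - <<'E'
from h import *
p=np.load("w_h2.npy",allow_pickle=True).item()
f=lambda P:np.array([190,110])+(np.array(P,float)-1.5)/4
O=f([(120,340),(604,340),(122,300),(600,300),(140,430),(590,430),(190,530),(540,530),(300,605),(425,605)])
for r in (50,52,54,55):
    def res(q):
        a=np.linspace(0,2*np.pi,361); C=np.c_[q[0]+r*np.cos(a),q[1]+r*np.sin(a),np.full(361,q[2])]
        u=proj(p,C).astype(np.float32).reshape(-1,1,2)
        return [cv2.pointPolygonTest(u,(float(o[0]),float(o[1])),True) for o in O]
    s=least_squares(res,[481,283,45],diff_step=1e-3); print(r,s.x,np.round(s.fun,2))
# bar top near end & width
for P in [(321,652),(411,652),(366,655)]: print(atz(p,f(P),137))
# pointer outer end
for P,z in [((356,92),6),((356,92),12),((356,92),30),((356,104),6)]: 
    X=atz(p,f(P),z); a=np.radians(-36.4); print(P,z,X, X[:2]-55*np.array([np.cos(a),np.sin(a)]))
E
```

```text
50 [480.29956346 282.53454617  82.39283055] [-0.31  0.2  -1.98 -1.    3.08  2.09  1.09  0.31 -1.8  -1.76]
52 [478.11925875 284.12164501  72.50565701] [-0.3   0.2  -1.98 -1.    3.08  2.09  1.09  0.31 -1.8  -1.77]
54 [475.92932858 285.71660099  62.61342733] [-0.31  0.2  -1.98 -1.    3.09  2.09  1.09  0.32 -1.79 -1.76]
55 [474.84372877 286.50607334  57.6644862 ] [-0.3   0.2  -1.98 -0.99  3.09  2.09  1.09  0.31 -1.8  -1.76]
[458.54946623 307.99863473 137.        ]
[449.35396601 295.7462154  137.        ]
[453.50075789 302.21000267 137.        ]
(356, 92) 6 [525.34945991 250.69506912   6.        ] [481.08030105 283.33310788]
(356, 92) 12 [525.52674031 250.54833528  12.        ] [481.25758146 283.18637404]
(356, 92) 30 [526.05858151 250.10813375  30.        ] [481.78942266 282.74617252]
(356, 104) 6 [522.98270802 252.47197958   6.        ] [478.71354917 285.11001834]
```

{"method": "apply_moves", "body": {
  "increments": [
    [[0.014,0,0.2,0,0,0,-1],[0.014,0,0.35,0,0,0,-1],[0.014,0,0.42,0,0,0,-1],[0.014,0,0.46,0,0,0,-1],[0.014,0,0.5,0,0,0,-1],[0.014,0,0.53,0,0,0,-1]]
  ]
}}

```text
clock: 14.85
position: [566.8, 29.1, 215.6]
ee_rot: [-0.654, 0.756, -0.0, 0.0]
contact_force: [0.0, -0.1, -2.0]
gripper_width: 15.0
```

```bash
python3 - <<'E'
from h import *
p=arm.get_image("wrist"); save(p,"w_h6",(190,110,370,290),4); s=arm.read_state(); print(s["position"],s["contact_force"],s["wrist_torque"])
p=arm.get_image("scene"); save(p,"s_h6",(200,120,340,260),4)
E
```

```text
[566.47096029  29.07885608 215.07196462] [-0.70517183  0.10965758 -3.20922923] [-0.06213252  0.06922044  0.00752651]
```

View pics/w_h6.png

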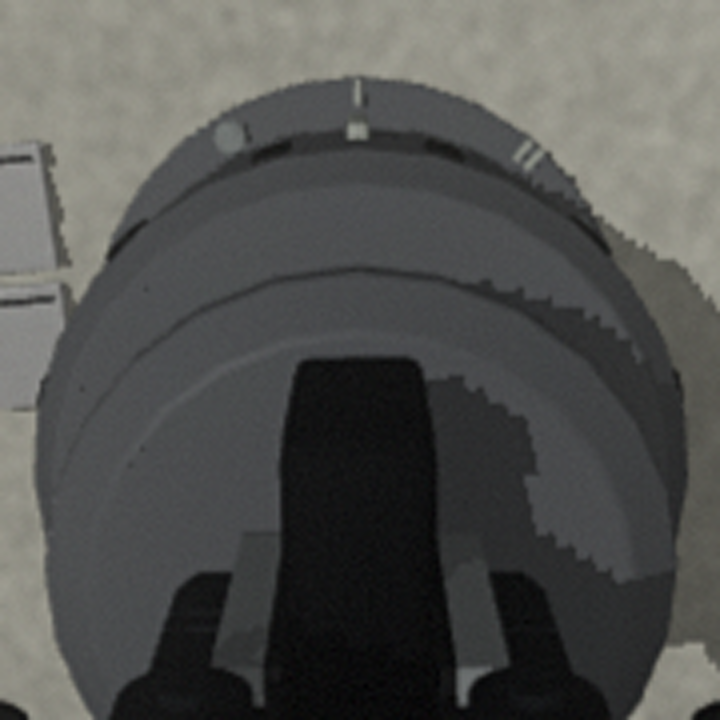

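View pics/s_h6.png

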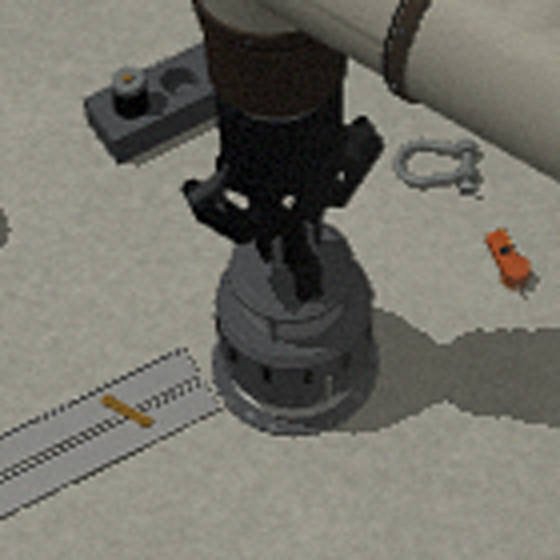

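The pointer (357,130 in the zoom) lines up with the single bar (357,92). I'll lower slowly.

{"method": "apply_moves", "body": {
  "increments": [
    [[0,0,0.03,0,0,0,-1],[0,0,0.06,0,0,0,-1],[0,0,0.09,0,0,0,-1],[0,0,0.11,0,0,0,-1]]
  ]
}}

```text
clock: 15.35
position: [566.3, 29.0, 204.0]
ee_rot: [-0.654, 0.757, 0.0, -0.0]
contact_force: [0.3, 0.1, -2.6]
gripper_width: 14.8
```

{"method": "apply_moves", "body": {
  "increments": [
    [[0,0,0.02,0,0,0,-1],[0,0,0.04,0,0,0,-1],[0,0,0.06,0,0,0,-1],[0,0,0.075,0,0,0,-1]]
  ]
}}

```text
clock: 15.75
position: [566.5, 29.0, 196.7]
ee_rot: [-0.654, 0.757, -0.0, -0.0]
contact_force: [-0.4, -0.9, -3.0]
gripper_width: 14.7
```

{"method": "apply_moves", "body": {
  "increments": [
    [[0,0,0.01,0,0,0,-1],[0,0,0.02,0,0,0,-1],[0,0,0.02,0,0,0,-1]]
  ]
}}

```text
clock: 16.05
position: [566.5, 29.1, 195.3]
ee_rot: [-0.654, 0.757, -0.0, 0.0]
contact_force: [-0.8, 0.3, 1.1]
gripper_width: 14.8
```

{"method": "apply_moves", "body": {
  "increments": [
    [[0,0,0.01,0,0,0,-1],[0,0,0.015,0,0,0,-1],[0,0,0.015,0,0,0,-1]]
  ]
}}

```text
clock: 16.35
position: [566.5, 29.1, 195.3]
ee_rot: [-0.654, 0.756, -0.0, 0.0]
contact_force: [-5.0, 2.0, 8.6]
gripper_width: 14.6
```

```bash
python3 - <<'E'
from h import *
p=arm.get_image("wrist"); save(p,"w_h7",(190,110,370,290),4); s=arm.read_state(); print(s["position"],s["contact_force"],s["wrist_torque"])
p=arm.get_image("scene"); save(p,"s_h7",(200,120,340,260),4)
E
```

```text
[566.53499174  29.05220815 195.27913105] [-4.8241625   0.53740987  8.988631  ] [ 0.22313395  1.32045908 -0.00837818]
```

View pics/w_h7.png

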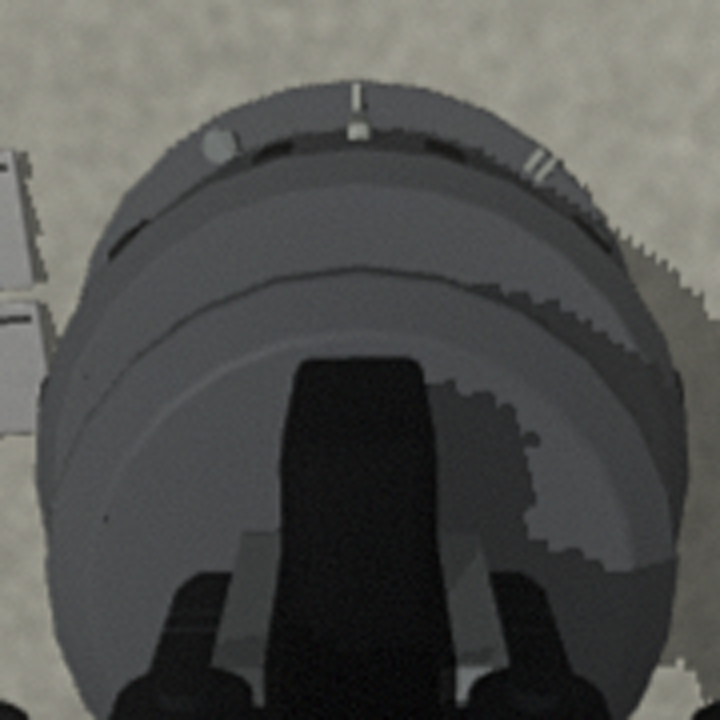

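View pics/s_h7.png

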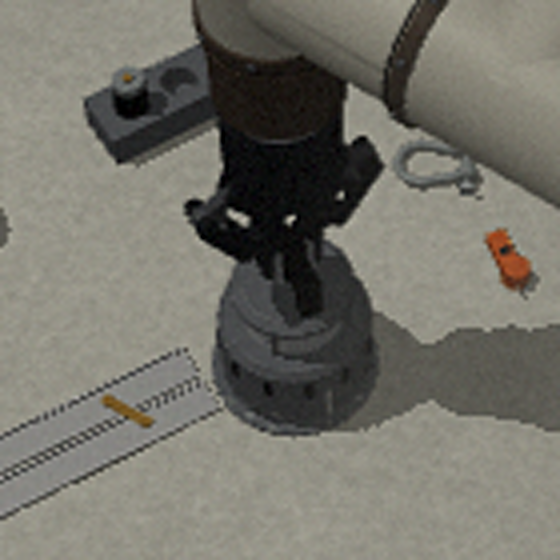

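{"method": "apply_moves", "body": {
  "increments": [
    [[0,0.001,0,0,0,0.12,-1],[0,0.002,0,0,0,0.24,-1],[0,0.003,0,0,0,0.36,-1],[0,0.005,0,0,0,0.48,-1],[0,0.006,0,0,0,0.6,-1],[0,0.007,0,0,0,0.698,-1]]
  ]
}}

```text
clock: 17.05
position: [566.8, 29.1, 195.3]
ee_rot: [-0.513, 0.859, -0.001, 0.001]
contact_force: [-0.2, -0.7, 4.2]
gripper_width: 15.1
```

```bash
python3 - <<'E'
from h import *
p=arm.get_image("wrist"); save(p,"w_t1",(190,110,370,290),4); s=arm.read_state(); print(s["position"],s["ee_rot"],s["contact_force"],s["wrist_torque"],s["joints"]); print(2*np.degrees(np.arctan2(s["ee_rot"][1],s["ee_rot"][0])))
E
```

```text
[566.81821539  29.15959331 195.25526475] [-0.51188364  0.85905287 -0.00105414  0.00148157] [-0.26629873  0.17388804  6.29930184] [-0.13761889  0.409963    0.20025739] [ 0.3374208   0.38857091 -0.28548449  0.00189642 -0.89341895 -0.83464919]
241.57887167316764
```

View pics/w_t1.png

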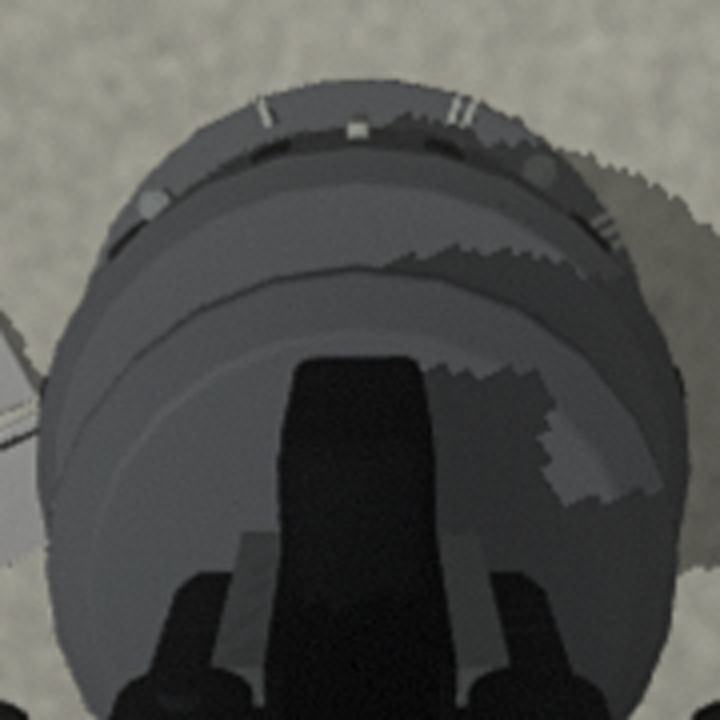

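{"method": "apply_moves", "body": {
  "increments": [
    [[0,0.001,0,0,0,0.12,-1],[0,0.002,0,0,0,0.24,-1],[0,0.003,0,0,0,0.36,-1],[0,0.005,0.003,0,0,0.48,-1],[0,0.006,0.005,0,0,0.6,-1],[0,0.007,0.005,0,0,0.69,-1],[0,0.007,0.005,0,0,0.69,-1]]
  ]
}}

```text
clock: 17.8
position: [566.2, 29.7, 195.2]
ee_rot: [-0.358, 0.934, -0.001, 0.002]
contact_force: [-2.1, 0.3, 8.4]
gripper_width: 14.8
```

```bash
python3 - <<'E'
from h import *
p=arm.get_image("wrist"); save(p,"w_t2",(190,110,370,290),4); s=arm.read_state(); print(s["position"],s["ee_rot"],s["contact_force"],s["wrist_torque"],s["joints"]); print(2*np.degrees(np.arctan2(s["ee_rot"][1],s["ee_rot"][0])))
np.save("w_t2.npy",p,allow_pickle=True)
E
```

```text
[566.23418174  29.68826707 195.25111756] [-3.58402377e-01  9.33565115e-01 -7.25830974e-04  1.83978589e-03] [-2.29161236 -0.24715941  8.40117583] [0.05023555 0.80622363 0.1500539 ] [ 0.33863973  0.38762447 -0.28699573  0.00173177 -0.89245819 -1.17740669]
222.00431187548645
```

View pics/w_t2.png

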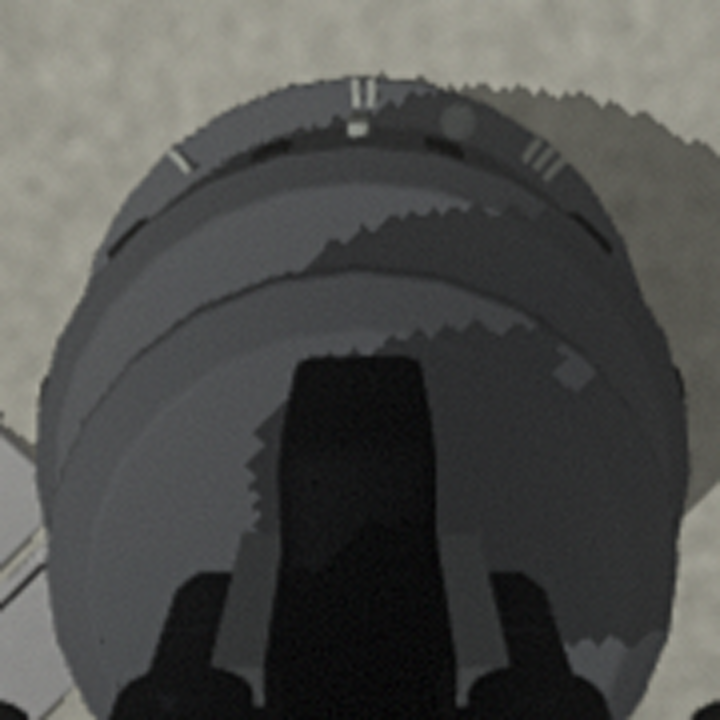

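{"method": "apply_moves", "body": {
  "increments": [
    [[0,0,0.003,0,0,0.018,-1],[0,0,0.003,0,0,0.018,-1],[0,0,0.003,0,0,0.018,-1],[0,0,0.003,0,0,0.018,-1],[0,0,0.003,0,0,0.018,-1]]
  ]
}}

```text
clock: 18.35
position: [566.3, 29.7, 195.2]
ee_rot: [-0.355, 0.935, -0.001, 0.002]
contact_force: [-2.1, 0.2, 8.5]
gripper_width: 14.8
```

```bash
python3 - <<'E'
from h import *
p=arm.get_image("wrist"); save(p,"w_t3",(190,110,370,290),4); s=arm.read_state(); print(s["position"],s["contact_force"],s["wrist_torque"],s["joint_vel"],s["clock"]); print(2*np.degrees(np.arctan2(s["ee_rot"][1],s["ee_rot"][0])))
p=arm.get_image("scene"); save(p,"s_t3"); p=arm.get_image("top"); save(p,"t_t3")
E
```

```text
[566.24991351  29.67330244 195.23839053] [-2.92133087  0.20528762  9.56432791] [0.17933057 0.90021685 0.36271009] [-9.94750367e-04  5.11109474e-04 -5.50051924e-04  8.95797972e-04
  1.39985244e-05  2.28295714e-03] 18.4
221.54723322128024
```

View pics/w_t3.png

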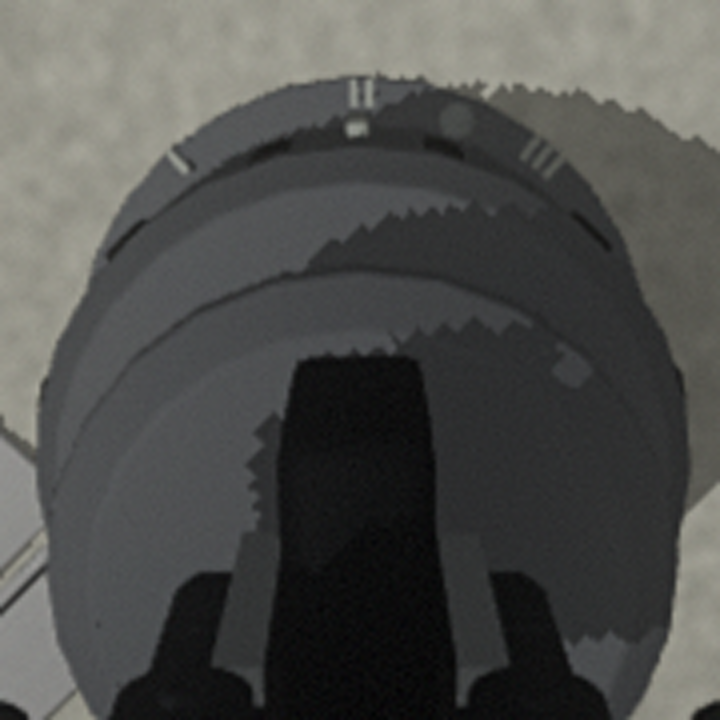

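View pics/s_t3.png

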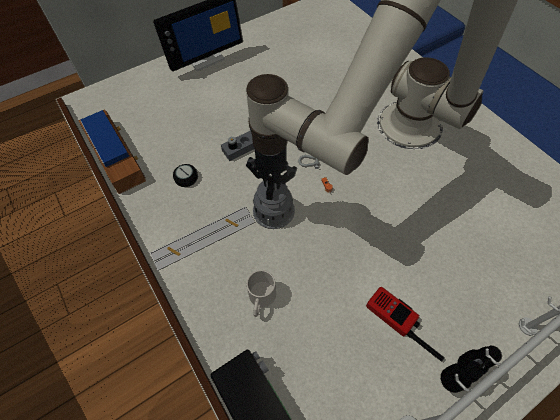

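View pics/t_t3.png

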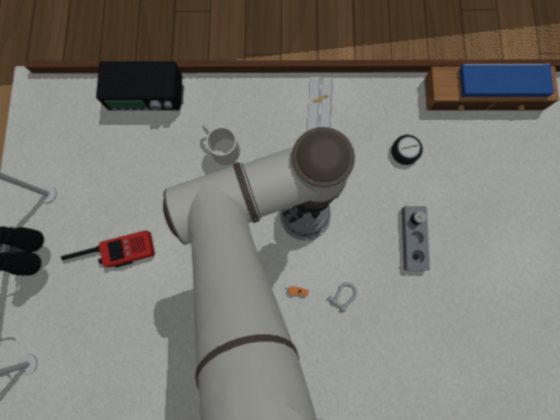

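The pointer (357,128 in the zoom) sits at the pair of bars (361,94), less than 1° off. The spare stands in the caddy and the bystanders haven't moved. Handing in.

```bash
python3 -c "
from bench import arm
print(arm.job_done()); s=arm.read_state(); print(s['clock'],s['position'],s['contact_force'],s['gripper_width'])"
```

```text
the job is handed in; nothing more can be done
None
the job is handed in; nothing more can be done
```

The lantern is ready for its lamp test, and the job was handed in at about 18.5 s. The gripper still holds the head fully down at the half-way mark. `job_done()` gave no verdict, and I couldn't read the state after handing in, so the final one-second hold is unchecked.

- **Cells:** One well was empty. I filled it with the middle spare from the caddy, button up. In the wrist picture all three cell tops sat where fully seated cells should be.
- **Head:** I set it over the cells with its pointers at the pins. It came to rest at the height expected for fully down (tool at 195.3 mm, expected about 195.2), and I kept pressing with about 10 N.
- **Twist:** The tool turned 40.3° clockwise from the pins, short of the lock. The force and torque readings were steady before hand-in.
- **Rest of the table:** The unneeded spare stands in the caddy, and the other things looked unmoved in the last pictures.

**Disagreement:** in the last picture the pointer was about 0.8° short of the centre of the pair of bars, while the tool angle read 40.3°. This is within the play of the skirt and the camera calibration. The switch angle was not measured directly. The last twist-torque reading was 0.36 N m, against 0.15 expected from the spring; the one before it was 0.15.

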